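# Find the dragging guide wheel and mark it

## Task

One of the three blue guide wheels on the grey plate has a bad bearing. Gently turn each wheel by hand by about a quarter turn (an eighth at least), leave it turned, and feel how it drags; then put the red cap fully down over the axle end of the wheel that drags the most, without forcing it, and let go. Leave the sewing things around alone.

Things in the scene. Friction and masses are not known exactly. Their poses are not given: they have to be found in the camera images.
- guide_plate: Thread-guide unit: grey steel plate 86 x 310 x 12 mm (x, y, z), screwed to the table, it never moves; three blue wheels in a row along its y axis at y = +110, 0, -110 mm, each on a vertical steel axle fixed to the plate. Origin: centre of its underside, on the table; z up. Light grip only: over 50 N on each finger harms a wheel.
- axle_a_collar (a point): Top centre of the fixed collar (22 mm wide) on the axle at the left (+y) end, 42 mm above the table. Axle end above it: diameter 12, 18 mm high, tapered in the last 4 mm. Below it turns the blue wheel: diameter 50, from 22 to 37 mm above the table, white dot on its +x side at the start. It turns without stops. Drag 0.01, 0.07 or 0.25 N m; which has which is hidden.
- axle_b_collar (a point): Top centre of the fixed collar (22 mm wide) on the axle in the middle, 42 mm above the table. Axle end above it: diameter 12, 18 mm high, tapered in the last 4 mm. Below it turns the blue wheel: diameter 50, from 22 to 37 mm above the table, white dot on its +x side at the start. It turns without stops. Drag 0.01, 0.07 or 0.25 N m; which has which is hidden.
- axle_c_collar (a point): Top centre of the fixed collar (22 mm wide) on the axle at the right (-y) end, 42 mm above the table. Axle end above it: diameter 12, 18 mm high, tapered in the last 4 mm. Below it turns the blue wheel: diameter 50, from 22 to 37 mm above the table, white dot on its +x side at the start. It turns without stops. Drag 0.01, 0.07 or 0.25 N m; which has which is hidden.
- marker_cap: Loose red cap, diameter 26, height 28 mm, about 30 g, standing on the table open end down. Hole in its underside: 15 mm diameter, 21 mm deep, fits an axle end with 1.5 mm play all round. Origin: centre of its lower rim; z up. Fully on, the rim rests on a collar (42 mm above the table). It slips on by its own weight; more than 20 N between cap and unit harms the axle.
- tape_measure: White round tape measure, 52 x 71 x 15 mm, loose on the table, a bystander to be left alone. Origin: centre of its underside.
- snap_tin: Green closed tin, 65 x 94 x 28 mm, loose on the table, a bystander to be left alone. Origin: centre of its underside.
- beeswax: Yellow round cake of beeswax, 35 x 34 x 13 mm, loose on the table, a bystander to be left alone. Origin: centre of its underside.
- pin_dish: Blue round dish of pins, 70 mm diameter, 15 mm high, loose on the table, a bystander to be left alone. Origin: centre of its underside.

How it is judged (in metres and radians):
On the way, in this order (a step that is already met when the one before it is completed fails the run):
1. all three wheels stand turned by an eighth of a turn (their white dots 0.69 rad or more from the plate's +x side, where they start), the cap still on the table (x of each of dot_0, dot_1, dot_2 in the frame of guide_plate below 0.0155 m and height (world z) of marker_cap below 0.02 m), for 0.1 s.
2. the cap is lifted above the axle ends (height (world z) of marker_cap above 0.05 m), for 0.05 s.
At the end, for the whole second after the job is handed in: The red cap sits on the axle of the wheel with the most drag: centred within 4 mm, its rim within 3.5 mm of the collar, upright within 0.12 rad, released and at rest (horizontal distance between marker_cap and disc_2_c0 below 0.004 m and height (world z) of marker_cap between 0.038 and 0.0455 m and angle between marker_cap's own z axis and vertical below 0.12 rad and linear speed of marker_cap below 0.02 m/s); the robot touches nothing.
It fails at once if the tape measure, green tin, beeswax or pin dish is pushed more than 15 mm (distance of any of tape_measure, snap_tin, beeswax, pin_dish from where it was at the start of the episode above 0.015 m).
It fails at once if the cap is pressed on the plate, its axles or wheels with more than 20 N (contact force between marker_cap and guide_plate above 20 N or contact force between marker_cap and disc_0_c0 above 20 N or contact force between marker_cap and disc_1_c0 above 20 N or contact force between marker_cap and disc_2_c0 above 20 N).
It fails at once if the guide unit or a wheel on it is squeezed or pushed by the fingers with more than 120 N, both fingers added up (contact force between the fingers and guide_plate above 120 N or contact force between the fingers and disc_0_c0 above 120 N or contact force between the fingers and disc_1_c0 above 120 N or contact force between the fingers and disc_2_c0 above 120 N).
It also fails if it takes over 72 s, if anything falls off the work surface, if the arm or the gripper's body presses on something with over 40 N, if the wrist force passes 120 N, or if a joint passes its speed limit or range.

## Robot

A 7-joint arm with a two-finger parallel gripper is mounted at the origin on a cart in front of the work surface, level with it; the furniture and walls round the work are solid. World frame = base frame: x ahead of the robot, y to its left, z up, the work surface at z = 0. Lengths are in mm, angles in rad, forces in N, time in s.
With the tool pointing down it reaches from about 425 to 825 mm from the base axis. Payload 3.6 kg.
Tool frame: the origin (TCP) lies midway between the tips of the shut fingers; the grasp point (between the pads) lies env.pinch_z behind it (env.pinch_z is the distance from the TCP to the grasp point, in mm); z points along the fingers, y is the line along which they close (so a half turn about z gives the same grasp; the last joint's range is limited). The gripper opens to 85 mm and grips with 20 to 120 N. Pads are 22 mm wide; open, the fingers measure 114 mm over their backs; the gripper's body (76 mm by 85 mm) begins 54 mm behind the grasp point. The pads swing forward as they close: fully open they stand 13 mm farther back than shut.
Start: joints at [-1.248, 0.615, -0.013, 1.423, 0.008, 1.103, -0.04], TCP at [222.117, 610.841, 231.297] pointing down, gripper open.
Joint ranges: [-3.12, 3.12], [-0.3, 2.06], [-1.34, 1.32], [0.26, 2.42], [-1.36, 4.5], [0.01, 1.98], [-2.84, 2.84]. Speed limits (rad/s): [2.79, 2.79, 3.14, 3.14, 3.14, 3.14, 3.14].

## Interface

Orientations are given as a rotation vector (axis times angle).
In Python, from workcell import state, optics, env gives the robot as it stands.
- The arm moves only by the shell command python3 -m handwheel FILE [FORCE], which reads ROWS from the file FILE. ROWS is a JSON object with one list for each field, all of the same length, 1 to 8, a row being the entries at one place: tx, ty, tz (the shift in normalised numbers (1 is 0.75 m)), drx, dry, drz (a rotation vector in a scale on which 1.0 is 60 degrees), finger_gap (the opening from 0.0 (shut) to 1.0 (fully open)); each row is the pose to reach, as a shift and turn from the pose commanded when the command began, along the tool's axes at that moment; what a row does not reach only later rows make up. A row lasts 1/8 s, in which the tool goes at most 62.5 mm and 0.188 rad, less where a joint would pass 70% of its speed; a pose out of reach is approached as far as the arm can. The fingers move at their own pace and stop on an object; FORCE is the grip in N (left out, the last holds). Time passes only in rows, so rows that do not move let the fingers close. It prints the time, the measured TCP pose, the force, the opening and the grip force at its end. No shift or turn number may pass 1 either way. Input that does not fit is refused with a message, and nothing moves.
- state(): the state, without advancing time (a new reading comes with each control period).
- optics.snapshot(name): name is "side" or "top" or "wrist"; returns a dict with "frame" (384x512x3 uint8, red, green, blue), "mtx" (3x3 intrinsics, pixels), "camera_from_world" (4x4, takes a point from world to camera coordinates). Camera axes: x right, y up, looking along -z (the intrinsics and any distortion apply to the point x, -y, -z); pixel columns grow to the right and rows downward; lengths in mm; the calibration is good to about 2 mm. A picture is of the moment at which its call begins. There is no depth.
- env.finish_job(): hands the job in; it is judged then, once.
The state is a dict: "t": time; "joint_pos": joint angles; "qd": joint speeds; "tau": joint torques, N m; "ee_pos": TCP position; "eef_rot": TCP orientation; "wrist_force": force on the tool from outside, world axes, zero at the start; "wrist_torque": the same for the moment, N m; "gripper_width": opening from 0.0 (shut) to 1.0 (fully open); "grasp_force": force on a finger pad.
Only numpy, scipy, OpenCV 4.12 (cv2) and the standard library are available. Lean on these libraries where they do the work, as an engineer would, in place of code of your own. Each camera call takes 0.05 s, during which the arm holds its last target. There are 200 camera calls.

## Working session

There is one attempt and no reset: what is moved stays moved. The work goes in short steps, Python scripts to look and compute and a shell command to move; the robot and the scene stay as the last step left them, time stands still between calls to the robot, and variables do not carry over. Pictures are saved under pics/ and viewed, at most 11 in all, crops included, and the job is handed in when it is done.

```bash
ls; mkdir -p pics; python3 - <<'E'
from workcell import state, optics, env
import cv2,numpy as np
print(state(), env.pinch_z)
a=[]
for n in("top","side","wrist"):
    s=optics.snapshot(n); np.savez(f"pics/{n}0.npz",**s); cv2.imwrite(f"pics/{n}0.png",s["frame"][:,:,::-1]); print(n,s["mtx"],s["camera_from_world"],s.keys())
    a.append(s["frame"])
E
```

```text
pics
{'t': 0.0, 'joint_pos': array([-1.24847423,  0.61594742, -0.01265021,  1.42493418,  0.00809054,
        1.10337522, -0.04039744]), 'qd': array([ 0.00135582,  0.0004608 ,  0.00039267, -0.00020193,  0.00089986,
       -0.00022223, -0.00178165]), 'tau': array([-4.55699546e-04, -4.69210267e+01,  2.58891592e-01, -1.71032220e+01,
        9.95277223e-03,  9.65664658e-03,  1.31000885e-06]), 'ee_pos': array([221.87125698, 610.13655602, 230.10803769]), 'eef_rot': array([-0.544934  , -3.09351737,  0.00404698]), 'wrist_force': array([-0.01169781, -0.07478957,  0.25212847]), 'wrist_torque': array([ 0.0502156 , -0.03454552, -0.03264172]), 'grasp_force': 0.0, 'gripper_width': 1.0010762113592262} 18.700000000000003
top [[394.48264393   0.         255.97413389]
 [  0.         394.48264393 191.59294094]
 [  0.           0.           1.        ]] [[ 2.55946583e-02 -9.99625699e-01  9.66309272e-03 -4.18672981e+01]
 [ 9.93991873e-01  2.64770442e-02  1.06203215e-01 -5.46085473e+02]
 [-1.06419313e-01  6.88680063e-03  9.94297492e-01 -1.07942886e+03]
 [ 0.00000000e+00  0.00000000e+00  0.00000000e+00  1.0
[... 263 characters left out ...]
[ 1.20721411e-01  3.94456833e-01  9.10950135e-01 -1.14049922e+02]
 [-2.51631800e-01 -8.75530139e-01  4.12466256e-01 -1.44322145e+03]
 [ 0.00000000e+00  0.00000000e+00  0.00000000e+00  1.00000000e+00]] dict_keys(['frame', 'mtx', 'camera_from_world'])
wrist [[314.16850846   0.         252.32145492]
 [  0.         314.16850846 191.7898677 ]
 [  0.           0.           1.        ]] [[ 3.41530665e-01  9.39865146e-01 -3.21131369e-03 -6.48592366e+02]
 [-9.06733816e-01  3.28588201e-01 -2.64317199e-01  3.40127304e+01]
 [-2.47367323e-01  9.31842354e-02  9.64430457e-01 -3.79945764e+02]
 [ 0.00000000e+00  0.00000000e+00  0.00000000e+00  1.00000000e+00]] dict_keys(['frame', 'mtx', 'camera_from_world'])
```

View pics/top0.png

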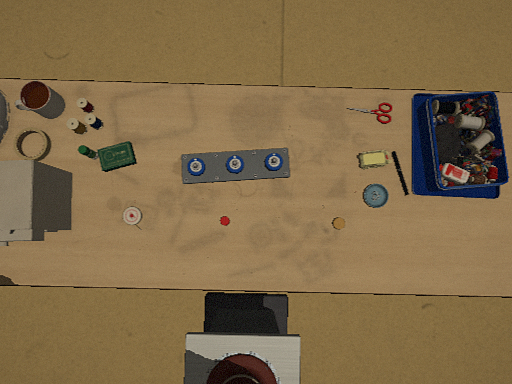

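View pics/side0.png

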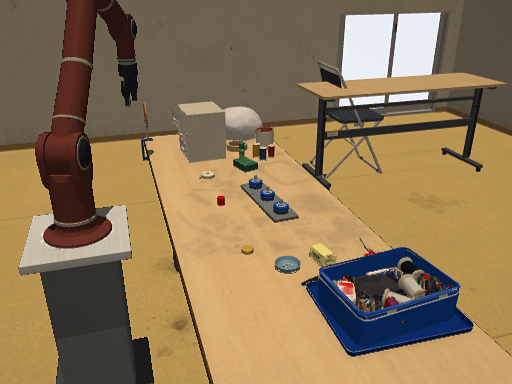

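The top view shows the plate at about (235,165), the wheels at (196,166), (235,163) and (274,161), and the cap at (224,221). A tall box stands at the left, at columns 0-70. The side view agrees.

```bash
cat > h.py <<'E'
import numpy as np,cv2
from scipy.spatial.transform import Rotation as R
from workcell import state, optics, env
def ray(s,u,v,z):
    M=s["camera_from_world"];K=s["mtx"]
    d=np.linalg.inv(K)@[u,v,1]; d=np.array([d[0],-d[1],-d[2]])
    A=M[:3,:3].T; c=-A@M[:3,3]; d=A@d
    return (c+d*(z-c[2])/d[2]).round(1)
def proj(s,p):
    M=s["camera_from_world"];q=M[:3,:3]@np.array(p)+M[:3,3];q=s["mtx"]@[q[0],-q[1],-q[2]];return (q[:2]/q[2]).round(1)
def mask(f,c):
    h=cv2.cvtColor(f,cv2.COLOR_RGB2HSV)
    if c=="red": return cv2.inRange(h,(0,150,90),(6,255,255))|cv2.inRange(h,(174,150,90),(180,255,255))
    if c=="blue": return cv2.inRange(h,(100,130,60),(125,255,255))
def blobs(f,c,lo=15):
    n,l,st,ce=cv2.connectedComponentsWithStats(mask(f,c)); return [(st[i],ce[i]) for i in range(1,n) if st[i][4]>=lo]
def shift(p,rz=0):
    """tool-axis shift to TCP point p from now; and rot state"""
    s=state();r=R.from_rotvec(s["eef_rot"]);return r.inv().apply(np.array(p)-s["ee_pos"]).round(1)
E
python3 - <<'E'
from h import *
for n in("top","side"):
    s=dict(np.load(f"pics/{n}0.npz"))
    for c,z in(("red",14 if n=="side" else 26),("blue",33)):
        for st,ce in blobs(s["frame"],c):
            print(n,c,st,ce.round(1),ray(s,*ce,z))
    print(n,"cam",-s["camera_from_world"][:3,:3].T@s["camera_from_world"][:3,3])
s=dict(np.load("pics/top0.npz"))
r=R.from_rotvec(state()["eef_rot"]);print(r.as_matrix().round(3))
print("box corners",ray(s,72,170,0),ray(s,72,230,0),ray(s,45,165,150),ray(s,45,240,150))
print(shift([480,50,231]))
E
```

```text
top red [371 103  21  20 135] [383.  112.5] [ 786.9 -388.8   26. ]
top red [466 104   6   7  23] [468.5 106.3] [ 812.5 -637.6   26. ]
top red [445 164  17  14 102] [453.  170.7] [ 622.3 -587.3   26. ]
top red [491 167   7  12  57] [493.9 172.2] [ 621.  -704.2   26. ]
top red [220 216  10   9  64] [224.5 220.3] [464.2  58.3  26. ]
top blue [469  91  27   5  43] [483.   92.5] [ 852.5 -677.3   33. ]
top blue [ 412   95   97  103 1808] [440.  160.6] [ 648.8 -547.4   33. ]
top blue [265 153  18  17 123] [273.3 161.8] [632.6 -74.4  33. ]
top blue [226 156  18  17 118] [234.8 164.5] [621.9  34.1  33. ]
top blue [188 158  17  17 118] [196.1 166.8] [612.4 142.7  33. ]
top cam [ 429.00402367  -19.95908657 1131.67400651]
side red [ 67   0  15  56 420] [75.3 28.5] [-310.9 7158.3   14. ]
side red [ 58  62  18  52 517] [66.8 88.4] [-156.3 2188.2   14. ]
side red [ 45 118  36  34 518] [ 61.5 138.1] [-109.7  964.5   14. ]
side red [ 36 133  13  18 112] [ 40.9 140.5] [-201.4  953.9   14. ]
side red [ 49 175  22   1  22] [ 59.5 175. ] [-83.8 463.6  14. ]
side red [217 196   8  10  62] [220.6 200. ] [4
[... 256 characters left out ...]
 287.3] [ 645.8 -522.1   14. ]
side red [386 298   6   9  26] [388.  300.7] [ 713.4 -597.    14. ]
side blue [249 179  13   8  57] [254.8 183.2] [605.9 120.5  33. ]
side blue [260 190  15   9  63] [267.2 194.7] [617.3  12.3  33. ]
side blue [274 202  15  10  76] [280.6 207.5] [627.4 -94.4  33. ]
side blue [ 319  247  141   72 2522] [383.7 275.9] [ 740.3 -528.9   33. ]
side blue [ 306  278  167   75 4900] [387.3 321.1] [ 658.5 -679.9   33. ]
side cam [  155.28922195 -1365.23795229   695.79069393]
[[-0.94   0.342 -0.001]
 [ 0.342  0.94  -0.002]
 [ 0.    -0.002 -1.   ]]
box corners [598.7 505.1   0. ] [426.4 492.2   0. ] [587.  503.9 150. ] [400.7 488.6 150. ]
[-4.340e+02 -4.384e+02  3.000e-01]
```

The manual's scale: shifts go in shares of 0.75 m and turns go in shares of 60 degrees. Converting my numbers, -360 mm / 750 = -0.48, -324 mm / 750 = -0.432.

```bash
echo '{"tx":[-0.06, -0.12, -0.18, -0.24, -0.3, -0.36, -0.42, -0.48], "ty":[-0.0547, -0.108, -0.1627, -0.216, -0.2707, -0.324, -0.3773, -0.432], "tz":[0, 0, 0, 0, 0, 0, 0, 0], "drx":[0, 0, 0, 0, 0, 0, 0, 0], "dry":[0, 0, 0, 0, 0, 0, 0, 0], "drz":[0, 0, 0, 0, 0, 0, 0, 0], "finger_gap":[1, 1, 1, 1, 1, 1, 1, 1]}' > rows.txt && python3 -m handwheel rows.txt 20
echo '{"tx":[-0.0533, -0.1067, -0.1493, -0.1493, -0.1493], "ty":[-0.048, -0.096, -0.1333, -0.1333, -0.1333], "tz":[0, 0, 0, 0, 0], "drx":[0, 0, 0, 0, 0], "dry":[0, 0, 0, 0, 0], "drz":[0, 0, 0, 0, 0], "finger_gap":[1, 1, 1, 1, 1]}' > rows.txt && python3 -m handwheel rows.txt
python3 - <<'E'
from h import *
st=state();print(st["joint_pos"].round(2),st["ee_pos"],st["eef_rot"])
s=optics.snapshot("wrist");np.savez("pics/w1.npz",**s);cv2.imwrite("pics/w1.png",s["frame"][:,:,::-1])
for c,z in(("red",24),("blue",33)):
  for b,ce in blobs(s["frame"],c,60): print(c,b,ce.round(1),ray(s,*ce,z))
print(-s["camera_from_world"][:3,:3].T@s["camera_from_world"][:3,3])
E
```

```text
t: 1.15
ee_pos: [450.4, 181.6, 231.3]
eef_rot: [0.545, 3.094, 0.0]
wrist_force: [0.5, -0.0, -0.6]
gripper_width: 0.994
grasp_force: 0.0
t: 1.78
ee_pos: [520.2, 52.0, 231.0]
eef_rot: [-0.544, -3.093, -0.001]
wrist_force: [-0.3, 0.6, 0.0]
gripper_width: 1.001
grasp_force: 0.0
[-0.2   0.42  0.08  1.79 -0.04  0.93  1.12] [520.24110182  51.95651044 230.96490209] [-5.43648043e-01 -3.09275514e+00 -9.59710320e-04]
red [231 107  22  22 394] [241.5 117.4] [463.7  59.9  24. ]
blue [334 198  44  40 585] [353.8 214.9] [609.6 143.4  33. ]
blue [250 237  39  37 481] [268.3 252.1] [620.4  35.8  33. ]
blue [168 273  39  33 427] [187.1 285.6] [628.9 -72.5  33. ]
[456.7658674   75.08587217 374.16796102]
```

View pics/w1.png

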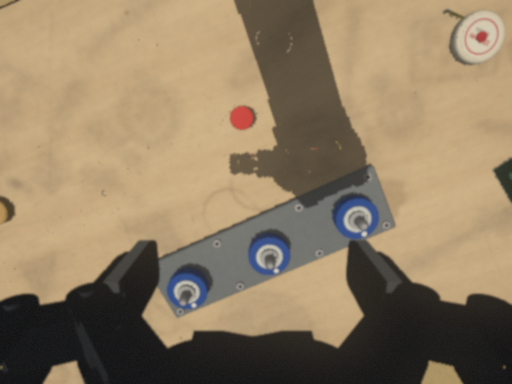

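The view shows the cap at (242,117) and the wheels at (356,218), (270,255) and (187,289), each with its white dot on the far side. Next I refine the axle centres.

```bash
python3 - <<'E'
from h import *
W=[]
for f in("pics/w1.npz","pics/top0.npz"):
    s=dict(np.load(f));P=[]
    m=mask(s["frame"],"blue")
    cs=[c for c in cv2.findContours(m,cv2.RETR_EXTERNAL,cv2.CHAIN_APPROX_NONE)[0] if cv2.contourArea(c)>80]
    for c in cs:
        h=cv2.convexHull(c); mm=cv2.moments(h); u=mm["m10"]/mm["m00"],mm["m01"]/mm["m00"]
        p=ray(s,*u,31)
        if abs(p[0]-620)<25 and abs(p[1])<170: P.append(p)
    P=np.array(sorted(P,key=lambda p:-p[1]));print(f,P.tolist());W.append(P)
m=np.mean(W,0)[:,:2];c=m.mean(0);d=m[0]-m[2];d/=np.linalg.norm(d)
print("fit",[ (c+k*d).round(1) for k in(110,0,-110)],"yaw",np.arctan2(-d[0],d[1]))
print(shift([*(c+110*d),110]),shift([*(c+110*d),13]))
E
```

```text
pics/w1.npz [[614.1, 145.0, 31.0], [624.9, 34.9, 31.0], [634.5, -75.8, 31.0]]
pics/top0.npz [[634.9, -75.1, 31.0]]Traceback (most recent call last):
  File "<stdin>", line 12, in <module>
    return _methods._mean(a, axis=axis, dtype=dtype,
           ~~~~~~~~~~~~~~^^^^^^^^^^^^^^^^^^^^^^^^^^^
                          out=out, **kwargs)
                          ^^^^^^^^^^^^^^^^^^
    arr = asanyarray(a)
ValueError: setting an array element with a sequence. The requested array has an inhomogeneous shape after 1 dimensions. The detected shape was (2,) + inhomogeneous part.
```

To row units: 210 mm / 750 = 0.28, 110 mm / 750 = 0.1467.

```bash
echo '{"tx":[-0.0267, -0.0533, -0.076, -0.076, -0.076, -0.076, -0.076, -0.076], "ty":[0.0533, 0.1067, 0.1587, 0.1587, 0.1587, 0.1587, 0.1587, 0.1587], "tz":[0.0467, 0.1, 0.1467, 0.2, 0.2533, 0.28, 0.28, 0.28], "drx":[0, 0, 0, 0, 0, 0, 0, 0], "dry":[0, 0, 0, 0, 0, 0, 0, 0], "drz":[0, 0, 0, 0, 0, 0, 0, 0], "finger_gap":[1, 1, 1, 1, 1, 1, 1, 1]}' > rows.txt && python3 -m handwheel rows.txt 20
python3 - <<'E'
from h import *
print(state()["ee_pos"],shift([614.3,144.2,13]),state()["wrist_torque"])
s=optics.snapshot("wrist");cv2.imwrite("pics/w2.png",s["frame"][:,:,::-1])
E
```

```text
t: 2.82
ee_pos: [616.3, 144.1, 23.0]
eef_rot: [0.544, 3.091, 0.002]
wrist_force: [-0.5, 1.1, 0.2]
gripper_width: 0.998
grasp_force: 0.0
[616.25211105 144.07417159  23.01860289] [ 1.9 -0.6 10. ] [-0.04367378 -0.02481383 -0.01715696]
```

View pics/w2.png

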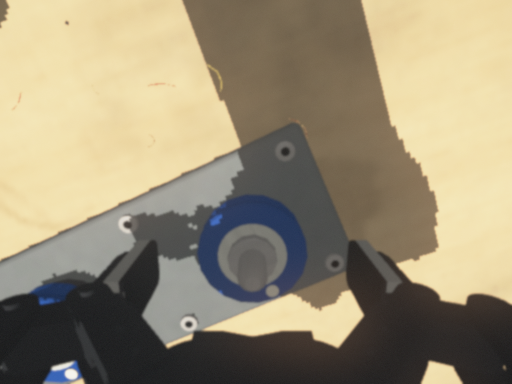

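The wheel, at about (252,247), sits centred between the open fingers. I lower and close on it gently.

To row units: 10 mm / 750 = 0.0133, 2 mm / 750 = 0.0027.

```bash
echo '{"tx":[0.0027, 0.0027, 0.0027, 0.0027, 0.0027, 0.0027], "ty":[0, 0, 0, 0, 0, 0], "tz":[0.0133, 0.0133, 0.0133, 0.0133, 0.0133, 0.0133], "drx":[0, 0, 0, 0, 0, 0], "dry":[0, 0, 0, 0, 0, 0], "drz":[0, 0, 0, 0, 0, 0], "finger_gap":[1, 0.5, 0.5, 0.5, 0.5, 0.5]}' > rows.txt && python3 -m handwheel rows.txt 20
python3 - <<'E'
from h import *
s=state();print(s["ee_pos"],s["wrist_torque"],s["wrist_force"],s["joint_pos"][6],s["tau"][6])
E
```

```text
t: 3.62
ee_pos: [613.5, 144.9, 11.7]
eef_rot: [0.544, 3.093, 0.002]
wrist_force: [-0.3, 1.2, 2.1]
gripper_width: 0.571
grasp_force: 21.5
[613.49831011 144.94101219  11.71512308] [0.5344509  0.01848128 0.01657122] [-0.29162348  1.1781654   2.09139425] 1.01578726219755 -0.01740330015309155
```

To row units: 0.4 rad / 1.0472 = 0.382.

```bash
cat > rd.py <<'E'
from h import *
s=state();print("Tz %.3f F %s j7 %.3f tau7 %.3f yawrot %s"%(s["wrist_torque"][2],s["wrist_force"].round(1),s["joint_pos"][6],s["tau"][6],s["eef_rot"].round(3)), s["ee_pos"].round(1),"qd7",s["qd"][6].round(2))
E
echo '{"tx":[0, 0, 0, 0], "ty":[0, 0, 0, 0], "tz":[0, 0, 0, 0], "drx":[0, 0, 0, 0], "dry":[0, 0, 0, 0], "drz":[0.0955, 0.191, 0.2865, 0.382], "finger_gap":[0.4, 0.4, 0.4, 0.4]}' > rows.txt && python3 -m handwheel rows.txt | tail -1; python3 rd.py
echo '{"tx":[0, 0, 0], "ty":[0, 0, 0], "tz":[0, 0, 0], "drx":[0, 0, 0], "dry":[0, 0, 0], "drz":[0.0955, 0.191, 0.2865], "finger_gap":[0.4, 0.4, 0.4]}' > rows.txt && python3 -m handwheel rows.txt |tail -1; python3 rd.py
echo '{"tx":[0, 0, 0], "ty":[0, 0, 0], "tz":[0, 0, 0], "drx":[0, 0, 0], "dry":[0, 0, 0], "drz":[0.0955, 0.191, 0.2865], "finger_gap":[0.4, 0.4, 0.4]}' > rows.txt && python3 -m handwheel rows.txt|tail -1; python3 rd.py
echo '{"tx":[0, 0, 0], "ty":[0, 0, 0], "tz":[0, 0, 0], "drx":[0, 0, 0], "dry":[0, 0, 0], "drz":[0.0955, 0.191, 0.2865], "finger_gap":[0.4, 0.4, 0.4]}' > rows.txt && python3 -m handwheel rows.txt|tail -1; python3 rd.py
echo '{"tx":[0, 0], "ty":[0, 0], "tz":[0, 0], "drx":[0, 0], "dry":[0, 0], "drz":[0, 0], "finger_gap":[0.4, 0.4]}' > rows.txt && python3 -m handwheel rows.txt |tail -1; python3 rd.py
echo '{"tx":[0, 0, 0, 0], "ty":[0, 0, 0, 0], "tz":[0, 0, 0, 0], "drx":[0, 0, 0, 0], "dry":[0, 0, 0, 0], "drz":[0, 0, 0, 0], "finger_gap":[1, 1, 1, 1]}' > rows.txt && python3 -m handwheel rows.txt |tail -2; python3 rd.py
```

```text
grasp_force: 21.5
Tz 0.242 F [-0.   3.1  1.2] j7 0.732 tau7 0.120 yawrot [1.15  2.922 0.003] [613.8 145.3  11.7] qd7 -0.56
grasp_force: 21.5
Tz 0.193 F [0.7 2.5 1. ] j7 0.518 tau7 0.123 yawrot [1.574 2.718 0.004] [614.  145.5  11.7] qd7 -0.56
grasp_force: 21.4
Tz 0.226 F [2.1 2.8 1.5] j7 0.303 tau7 0.128 yawrot [1.962 2.452 0.004] [614.3 145.6  11.7] qd7 -0.57
grasp_force: 21.4
Tz 0.300 F [1.6 2.4 0.9] j7 0.083 tau7 0.135 yawrot [2.306 2.131 0.005] [614.7 145.6  11.7] qd7 -0.58
grasp_force: 21.4
Tz -0.225 F [2.4 4.3 0.2] j7 0.085 tau7 0.233 yawrot [2.305 2.134 0.006] [614.7 145.6  11.8] qd7 0.0
gripper_width: 1.0
grasp_force: 0.0
Tz -0.067 F [ 0.3 -0.1 -0.1] j7 0.085 tau7 0.001 yawrot [-2.306e+00 -2.133e+00  2.000e-03] [612.8 143.6  11.1] qd7 -0.0
```

To row units: -90 mm / 750 = -0.12, -50 mm / 750 = -0.0667.

```bash
echo '{"tx":[0, 0, 0], "ty":[0, 0, 0], "tz":[-0.0667, -0.12, -0.12], "drx":[0, 0, 0], "dry":[0, 0, 0], "drz":[0, 0, 0], "finger_gap":[1, 1, 1]}' > rows.txt && python3 -m handwheel rows.txt|head -2
python3 - <<'E'
from h import *
print(shift([624.4,34.9,100]))
s=optics.snapshot("wrist");cv2.imwrite("pics/w3.png",s["frame"][:,:,::-1])
E
```

```text
t: 6.38
ee_pos: [615.8, 143.9, 105.1]
[-108.   17.    5.]
```

View pics/w3.png

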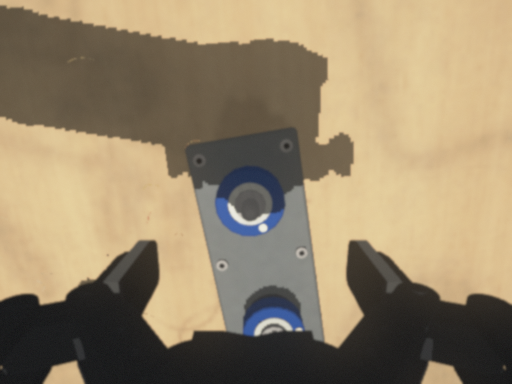

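Wheel a has its dot at (263,228) and its centre at (250,201), so it has turned well past an eighth. On to wheel b.

To row units: -108 mm / 750 = -0.144, 80 mm / 750 = 0.1067.

```bash
echo '{"tx":[-0.0733, -0.144, -0.144, -0.144, -0.144, -0.144, -0.144], "ty":[0.0107, 0.0227, 0.0227, 0.0227, 0.0227, 0.0227, 0.0227], "tz":[0.0067, 0.0067, 0.0333, 0.08, 0.1067, 0.1067, 0.1067], "drx":[0, 0, 0, 0, 0, 0, 0], "dry":[0, 0, 0, 0, 0, 0, 0], "drz":[0, 0, 0, 0, 0, 0, 0], "finger_gap":[1, 1, 1, 1, 1, 1, 1]}' > rows.txt && python3 -m handwheel rows.txt|head -2
python3 - <<'E'
from h import *
print(shift([624.4,34.9,12]))
E
```

```text
t: 7.3
ee_pos: [622.3, 35.0, 21.9]
[0.  2.1 9.9]
```

To row units: 10 mm / 750 = 0.0133, 9 mm / 750 = 0.012.

```bash
echo '{"tx":[0, 0, 0, 0, 0, 0], "ty":[0.0013, 0.0013, 0.0013, 0.0013, 0.0013, 0.0013], "tz":[0.012, 0.0133, 0.0133, 0.0133, 0.0133, 0.0133], "drx":[0, 0, 0, 0, 0, 0], "dry":[0, 0, 0, 0, 0, 0], "drz":[0, 0, 0, 0, 0, 0], "finger_gap":[1, 0.5, 0.5, 0.5, 0.5, 0.5]}' > rows.txt && python3 -m handwheel rows.txt 20; python3 rd.py
echo '{"tx":[0, 0, 0, 0], "ty":[0, 0, 0, 0], "tz":[0, 0, 0, 0], "drx":[0, 0, 0, 0], "dry":[0, 0, 0, 0], "drz":[-0.0955, -0.191, -0.2865, -0.382], "finger_gap":[0.4, 0.4, 0.4, 0.4]}' > rows.txt && python3 -m handwheel rows.txt | tail -1; python3 rd.py
echo '{"tx":[0, 0, 0], "ty":[0, 0, 0], "tz":[0, 0, 0], "drx":[0, 0, 0], "dry":[0, 0, 0], "drz":[-0.0955, -0.191, -0.2865], "finger_gap":[0.4, 0.4, 0.4]}' > rows.txt && python3 -m handwheel rows.txt |tail -1; python3 rd.py
echo '{"tx":[0, 0, 0], "ty":[0, 0, 0], "tz":[0, 0, 0], "drx":[0, 0, 0], "dry":[0, 0, 0], "drz":[-0.0955, -0.191, -0.2865], "finger_gap":[0.4, 0.4, 0.4]}' > rows.txt && python3 -m handwheel rows.txt|tail -1; python3 rd.py
echo '{"tx":[0, 0, 0], "ty":[0, 0, 0], "tz":[0, 0, 0], "drx":[0, 0, 0], "dry":[0, 0, 0], "drz":[-0.0955, -0.191, -0.2865], "finger_gap":[0.4, 0.4, 0.4]}' > rows.txt && python3 -m handwheel rows.txt|tail -1; python3 rd.py
echo '{"tx":[0, 0], "ty":[0, 0], "tz":[0, 0], "drx":[0, 0], "dry":[0, 0], "drz":[0, 0], "finger_gap":[0.4, 0.4]}' > rows.txt && python3 -m handwheel rows.txt |tail -1; python3 rd.py
echo '{"tx":[0, 0, 0, 0], "ty":[0, 0, 0, 0], "tz":[0, 0, 0, 0], "drx":[0, 0, 0, 0], "dry":[0, 0, 0, 0], "drz":[0, 0, 0, 0], "finger_gap":[1, 1, 1, 1]}' > rows.txt && python3 -m handwheel rows.txt |tail -2; python3 rd.py
```

```text
t: 8.05
ee_pos: [624.6, 34.9, 12.1]
eef_rot: [2.304, 2.131, 0.004]
wrist_force: [4.4, 0.1, 1.5]
gripper_width: 0.577
grasp_force: 22.0
Tz 0.005 F [4.4 0.1 1.5] j7 0.253 tau7 0.002 yawrot [2.304 2.131 0.004] [624.6  34.9  12.1] qd7 -0.0
grasp_force: 22.1
Tz 0.002 F [5.  0.2 0.5] j7 0.545 tau7 -0.367 yawrot [1.83  2.549 0.003] [624.6  34.9  12.1] qd7 0.57
grasp_force: 22.0
Tz -0.023 F [ 4.1 -1.   0.5] j7 0.758 tau7 -0.361 yawrot [1.429 2.794 0.003] [624.6  35.   12.1] qd7 0.56
grasp_force: 22.0
Tz -0.091 F [ 4.6 -0.   1.1] j7 0.970 tau7 -0.359 yawrot [9.950e-01 2.975e+00 2.000e-03] [624.6  34.9  12.1] qd7 0.56
grasp_force: 22.0
Tz -0.028 F [5.1 0.6 1.1] j7 1.180 tau7 -0.357 yawrot [5.390e-01 3.091e+00 1.000e-03] [624.6  35.   12.1] qd7 0.55
grasp_force: 22.0
Tz 0.011 F [ 5.  -0.1  1.3] j7 1.176 tau7 -0.008 yawrot [5.470e-01 3.089e+00 1.000e-03] [624.6  35.   12.1] qd7 -0.0
gripper_width: 0.998
grasp_force: 0.0
Tz -0.004 F [ 0.2 -0.5  0.3] j7 1.177 tau7 -0.001 yawrot [-5.450e-01 -3.092e+00  1.000e-03] [622.  35.  11.] qd7 -0.0
```

To row units: -90 mm / 750 = -0.12, -50 mm / 750 = -0.0667.

```bash
echo '{"tx":[0, 0, 0], "ty":[0, 0, 0], "tz":[-0.0667, -0.12, -0.12], "drx":[0, 0, 0], "dry":[0, 0, 0], "drz":[0, 0, 0], "finger_gap":[1, 1, 1]}' > rows.txt && python3 -m handwheel rows.txt|head -2
python3 - <<'E'
from h import *
print(shift([634.5,-75,100]))
E
```

```text
t: 10.8
ee_pos: [625.2, 35.1, 105.1]
[ -46.3 -100.3    5.1]
```

```bash
echo '{"tx":[-0.0307, -0.0613, -0.0613, -0.0613, -0.0613, -0.0613, -0.0613], "ty":[-0.0667, -0.1333, -0.1333, -0.1333, -0.1333, -0.1333, -0.1333], "tz":[0.0067, 0.0067, 0.0333, 0.08, 0.1067, 0.1227, 0.1227], "drx":[0, 0, 0, 0, 0, 0, 0], "dry":[0, 0, 0, 0, 0, 0, 0], "drz":[0, 0, 0, 0, 0, 0, 0], "finger_gap":[1, 1, 1, 1, 1, 1, 1]}' > rows.txt && python3 -m handwheel rows.txt|head -2
echo '{"tx":[0, 0, 0, 0, 0], "ty":[0, 0, 0, 0, 0], "tz":[0, 0, 0, 0, 0], "drx":[0, 0, 0, 0, 0], "dry":[0, 0, 0, 0, 0], "drz":[0, 0, 0, 0, 0], "finger_gap":[0.5, 0.5, 0.5, 0.5, 0.5]}' > rows.txt && python3 -m handwheel rows.txt 20; python3 rd.py
```

```text
t: 11.68
ee_pos: [631.3, -74.4, 8.5]
t: 12.3
ee_pos: [632.9, -73.9, 10.7]
eef_rot: [0.544, 3.092, 0.002]
wrist_force: [-0.1, 1.2, 6.3]
gripper_width: 0.577
grasp_force: 21.0
Tz -0.020 F [-0.1  1.2  6.3] j7 1.339 tau7 0.024 yawrot [5.440e-01 3.092e+00 2.000e-03] [632.9 -73.9  10.7] qd7 -0.0
```

To row units: 0.4 rad / 1.0472 = 0.382.

```bash

echo '{"tx":[0, 0, 0, 0], "ty":[0, 0, 0, 0], "tz":[0, 0, 0, 0], "drx":[0, 0, 0, 0], "dry":[0, 0, 0, 0], "drz":[0.0955, 0.191, 0.2865, 0.382], "finger_gap":[0.4, 0.4, 0.4, 0.4]}' > rows.txt && python3 -m handwheel rows.txt | tail -1; python3 rd.py
echo '{"tx":[0, 0, 0], "ty":[0, 0, 0], "tz":[0, 0, 0], "drx":[0, 0, 0], "dry":[0, 0, 0], "drz":[0.0955, 0.191, 0.2865], "finger_gap":[0.4, 0.4, 0.4]}' > rows.txt && python3 -m handwheel rows.txt |tail -1; python3 rd.py
echo '{"tx":[0, 0, 0], "ty":[0, 0, 0], "tz":[0, 0, 0], "drx":[0, 0, 0], "dry":[0, 0, 0], "drz":[0.0955, 0.191, 0.2865], "finger_gap":[0.4, 0.4, 0.4]}' > rows.txt && python3 -m handwheel rows.txt|tail -1; python3 rd.py
echo '{"tx":[0, 0, 0], "ty":[0, 0, 0], "tz":[0, 0, 0], "drx":[0, 0, 0], "dry":[0, 0, 0], "drz":[0.0955, 0.191, 0.2865], "finger_gap":[0.4, 0.4, 0.4]}' > rows.txt && python3 -m handwheel rows.txt|tail -1; python3 rd.py
echo '{"tx":[0, 0], "ty":[0, 0], "tz":[0, 0], "drx":[0, 0], "dry":[0, 0], "drz":[0, 0], "finger_gap":[0.4, 0.4]}' > rows.txt && python3 -m handwheel rows.txt |tail -1; python3 rd.py
echo '{"tx":[0, 0, 0, 0], "ty":[0, 0, 0, 0], "tz":[0, 0, 0, 0], "drx":[0, 0, 0, 0], "dry":[0, 0, 0, 0], "drz":[0, 0, 0, 0], "finger_gap":[1, 1, 1, 1]}' > rows.txt && python3 -m handwheel rows.txt |tail -2; python3 rd.py
echo '{"tx":[0, 0, 0, 0], "ty":[0, 0, 0, 0], "tz":[-0.0667, -0.12, -0.16, -0.16], "drx":[0, 0, 0, 0], "dry":[0, 0, 0, 0], "drz":[0, 0, 0, 0], "finger_gap":[1, 1, 1, 1]}' > rows.txt && python3 -m handwheel rows.txt|head -2; python3 - <<'E'
from h import *
for n in("top","wrist"):
    s=optics.snapshot(n);np.savez(f"pics/{n}3.npz",**s)
    f=s["frame"][:,:,::-1]
    if n=="top": f=cv2.resize(f[135:235,170:300],None,fx=4,fy=4,interpolation=cv2.INTER_CUBIC)
    cv2.imwrite(f"pics/{n}3.png",f)
print(shift([463.9,58.3,160]))
E
```

```text
grasp_force: 21.0
Tz 0.107 F [-0.7  2.4  5. ] j7 1.053 tau7 0.300 yawrot [1.151 2.92  0.004] [633.3 -73.3  10.7] qd7 -0.56
grasp_force: 21.0
Tz 0.117 F [1.1 3.  5.9] j7 0.839 tau7 0.302 yawrot [1.574 2.716 0.006] [633.7 -72.9  10.7] qd7 -0.57
grasp_force: 20.9
Tz 0.124 F [1.4 3.3 4.1] j7 0.623 tau7 0.306 yawrot [1.961 2.45  0.007] [634.2 -72.8  10.7] qd7 -0.57
grasp_force: 20.9
Tz 0.075 F [3.8 3.2 3.5] j7 0.404 tau7 0.312 yawrot [2.305 2.13  0.009] [634.8 -72.8  10.7] qd7 -0.58
grasp_force: 21.0
Tz -0.064 F [4.6 4.  5. ] j7 0.407 tau7 0.060 yawrot [2.301 2.135 0.009] [634.8 -72.8  10.7] qd7 0.0
gripper_width: 1.001
grasp_force: 0.0
Tz 0.028 F [-0.3  0.4 -0.4] j7 0.406 tau7 0.001 yawrot [-2.306e+00 -2.132e+00  2.000e-03] [631.2 -75.1   9. ] qd7 0.0
t: 15.18
ee_pos: [633.4, -75.5, 132.0]
[ 119.3 -177.1  -31.1]
```

View pics/top3.png

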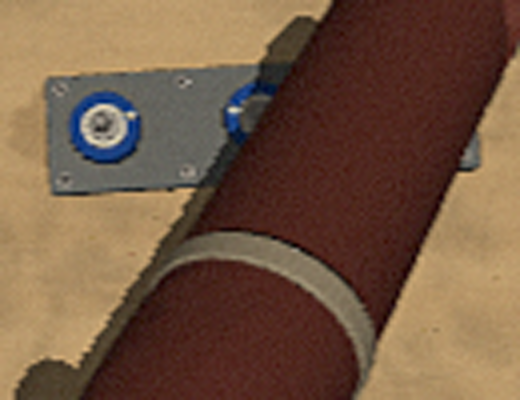

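a drags the most: about 0.24 N m, against about 0.09 for c and about 0.02 for b. In the crop, wheel a's dot at (130,115) is well off the +x (upward) side. Now to the cap.

To row units: -177 mm / 750 = -0.236, -132 mm / 750 = -0.176.

```bash
echo '{"tx":[0.04, 0.08, 0.12, 0.1587, 0.1587, 0.1587], "ty":[-0.0587, -0.1173, -0.176, -0.236, -0.236, -0.236], "tz":[-0.0133, -0.0267, -0.0413, -0.0413, -0.0413, -0.0413], "drx":[0, 0, 0, 0, 0, 0], "dry":[0, 0, 0, 0, 0, 0], "drz":[0, 0, 0, 0, 0, 0], "finger_gap":[1, 1, 1, 1, 1, 1]}' > rows.txt && python3 -m handwheel rows.txt|head -2; python3 - <<'E'
from h import *
s=optics.snapshot("wrist");np.savez("pics/w4.npz",**s);cv2.imwrite("pics/w4.png",s["frame"][:,:,::-1])
for b,ce in blobs(s["frame"],"red",60): 
  p=ray(s,*ce,24);print(b,ce.round(1),p,shift([p[0],p[1],60]))
t=optics.snapshot("top");f=t["frame"][:,:,::-1]
cv2.imwrite("pics/t4.png",cv2.resize(f[135:235,170:300],None,fx=4,fy=4,interpolation=cv2.INTER_CUBIC))
E
```

```text
t: 16.02
ee_pos: [464.6, 57.5, 159.6]
[240 168  26  25 446] [251.8 181.4] [463.2  57.9  24. ] [ 0.9 -2.1 99.8]
```

View pics/w4.png

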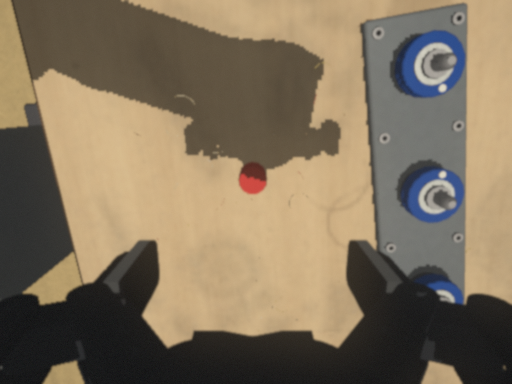

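View pics/t4.png

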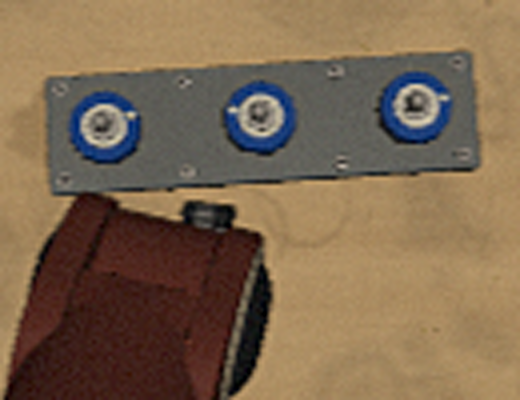

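The cap is at (252,181), and the top crop shows all three dots turned sideways: a (131,115), b (233,109) and c (445,97). I descend on the cap.

To row units: 156 mm / 750 = 0.208, 154 mm / 750 = 0.2053.

```bash
echo '{"tx":[0.0013, 0.0013, 0.0013, 0.0013, 0.0013, 0.0013, 0.0013], "ty":[-0.002, -0.002, -0.002, -0.002, -0.002, -0.002, -0.002], "tz":[0.0667, 0.1333, 0.1733, 0.1933, 0.2053, 0.208, 0.208], "drx":[0, 0, 0, 0, 0, 0, 0], "dry":[0, 0, 0, 0, 0, 0, 0], "drz":[0, 0, 0, 0, 0, 0, 0], "finger_gap":[1, 1, 1, 1, 1, 1, 1]}' > rows.txt && python3 -m handwheel rows.txt|head -2
echo '{"tx":[0, 0, 0, 0, 0, 0, 0, 0], "ty":[0, 0, 0, 0, 0, 0, 0, 0], "tz":[0, 0, 0, 0, 0, 0, 0, 0], "drx":[0, 0, 0, 0, 0, 0, 0, 0], "dry":[0, 0, 0, 0, 0, 0, 0, 0], "drz":[0, 0, 0, 0, 0, 0, 0, 0], "finger_gap":[0.2, 0.2, 0.2, 0.2, 0.2, 0.1, 0.1, 0.1]}' > rows.txt && python3 -m handwheel rows.txt 25; python3 rd.py
```

```text
t: 17.0
ee_pos: [463.7, 58.6, 4.6]
t: 18.0
ee_pos: [463.3, 59.0, 4.7]
eef_rot: [2.306, 2.133, 0.001]
wrist_force: [-0.3, 0.7, 6.0]
gripper_width: 0.298
grasp_force: 24.7
Tz -0.008 F [-0.3  0.7  6. ] j7 0.318 tau7 0.016 yawrot [2.306e+00 2.133e+00 1.000e-03] [463.3  59.    4.7] qd7 -0.0
```

To row units: -115 mm / 750 = -0.1533, -80 mm / 750 = -0.1067.

```bash
echo '{"tx":[0, 0, 0, 0, 0], "ty":[0, 0, 0, 0, 0], "tz":[-0.0533, -0.1067, -0.1533, -0.1533, -0.1533], "drx":[0, 0, 0, 0, 0], "dry":[0, 0, 0, 0, 0], "drz":[0, 0, 0, 0, 0], "finger_gap":[0.1, 0.1, 0.1, 0.1, 0.1]}' > rows.txt && python3 -m handwheel rows.txt; python3 - <<'E'
from h import *
s=optics.snapshot("wrist");np.savez("pics/w5.npz",**s);cv2.imwrite("pics/w5.png",s["frame"][:,:,::-1])
e=state()["ee_pos"];print(e)
for b,ce in blobs(s["frame"],"red",60): 
  p=ray(s,*ce,e[2]-4.7+20);print(b,ce.round(1),p)
print(shift([614.1,144.9,119.7]),shift([614.1,144.9,75]), proj(s,[*e[:2],e[2]-4.7+28]))
E
```

```text
t: 18.62
ee_pos: [462.4, 59.1, 118.6]
eef_rot: [-2.305, -2.133, 0.002]
wrist_force: [0.0, -0.5, -0.8]
gripper_width: 0.292
grasp_force: 24.9
[462.13834573  58.97782826 118.26183477]
[ 224  236   58   57 2495] [252.2 265.3] [461.3  56.7 133.6]
[ 97.5 144.8  -1.8] [ 97.5 144.9  42.9] [253.8 269.5]
```

View pics/w5.png

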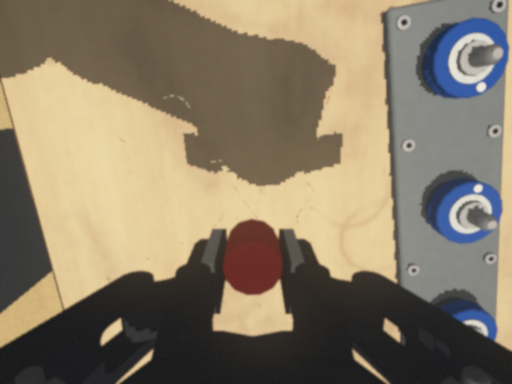

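The cap is held upright between the pads at (252,265). Over to axle a, at a safe height first.

```bash
echo '{"tx":[0.044, 0.088, 0.1307, 0.1307, 0.1307, 0.1307], "ty":[0.064, 0.128, 0.1933, 0.1933, 0.1933, 0.1933], "tz":[0.0067, 0.0133, 0.0267, 0.0373, 0.0373, 0.0373], "drx":[0, 0, 0, 0, 0, 0], "dry":[0, 0, 0, 0, 0, 0], "drz":[0, 0, 0, 0, 0, 0], "finger_gap":[0.1, 0.1, 0.1, 0.1, 0.1, 0.1]}' > rows.txt && python3 -m handwheel rows.txt|head -2; python3 - <<'E'
from h import *
s=dict(np.load("pics/w5.npz"));E=np.array([462.2,59,118.5])
# top face circle: fit to lower boundary of red blob
m=mask(s["frame"],"red");m[:200]=0
c=max(cv2.findContours(m,cv2.RETR_EXTERNAL,cv2.CHAIN_APPROX_NONE)[0],key=len)[:,0]
low=c[c[:,1]>262].astype(float)
A=np.c_[2*low,np.ones(len(low))];x=np.linalg.lstsq(A,(low**2).sum(1),rcond=None)[0];r=np.sqrt(x[2]+x[0]**2+x[1]**2)
p=ray(s,x[0],x[1],E[2]+23.3);r_=R.from_rotvec([2.305,2.133,0])
print("circle",x[:2],r,p,"cap rel TCP in tool",r_.inv().apply(p-[*E[:2],p[2]]))
s=optics.snapshot("side");f=s["frame"];cv2.imwrite("pics/s6.png",cv2.resize(f[120:220,200:330,::-1],None,fx=5,fy=5,interpolation=cv2.INTER_CUBIC))
st=state();print(st["ee_pos"],shift([614.5,145,90]))
E
```

```text
t: 19.42
ee_pos: [614.0, 143.8, 91.0]
circle [252.26734754 263.41778864] 28.87513948094935 [461.7  62.  141.8] cap rel TCP in tool [ 2.95230215e+00 -7.30687510e-01 -2.78757567e-03]
[614.41307633 143.95315737  91.47602259] [1.1 0.  1.5]
```

View pics/s6.png

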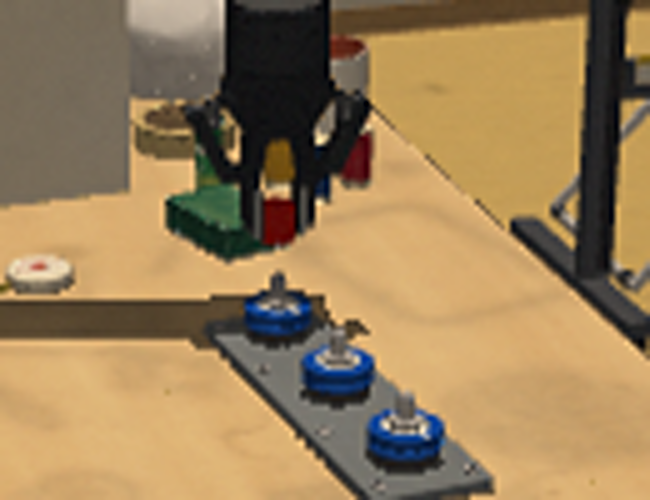

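Seen from the side, the cap at (278,220) lines up with axle a at (278,280). I lower it in small steps and watch the force.

To row units: 22 mm / 750 = 0.0293, 16 mm / 750 = 0.0213.

```bash
echo '{"tx":[0.0013, 0.0013, 0.0013, 0.0013, 0.0013], "ty":[0, 0, 0, 0, 0], "tz":[0.0107, 0.0213, 0.0293, 0.0293, 0.0293], "drx":[0, 0, 0, 0, 0], "dry":[0, 0, 0, 0, 0], "drz":[0, 0, 0, 0, 0], "finger_gap":[0.1, 0.1, 0.1, 0.1, 0.1]}' > rows.txt && python3 -m handwheel rows.txt|head -3; python3 rd.py
echo '{"tx":[0, 0, 0], "ty":[0, 0, 0], "tz":[0.0027, 0.0053, 0.0053], "drx":[0, 0, 0], "dry":[0, 0, 0], "drz":[0, 0, 0], "finger_gap":[0.1, 0.1, 0.1]}' > rows.txt && python3 -m handwheel rows.txt|grep force; python3 rd.py
echo '{"tx":[0, 0, 0], "ty":[0, 0, 0], "tz":[0.0013, 0.0027, 0.0027], "drx":[0, 0, 0], "dry":[0, 0, 0], "drz":[0, 0, 0], "finger_gap":[0.1, 0.1, 0.1]}' > rows.txt && python3 -m handwheel rows.txt|grep force; python3 rd.py
```

```text
t: 20.1
ee_pos: [615.6, 146.2, 69.3]
eef_rot: [2.306, 2.133, 0.0]
Tz 0.014 F [-0.1  0.1 -0.1] j7 0.060 tau7 0.000 yawrot [2.306 2.133 0.   ] [615.6 146.2  69.3] qd7 0.0
wrist_force: [-0.3, 0.1, -0.7]
grasp_force: 25.0
Tz 0.013 F [-0.3  0.1 -0.7] j7 0.062 tau7 0.002 yawrot [-2.306e+00 -2.133e+00  1.000e-03] [615.3 146.3  65.1] qd7 0.0
wrist_force: [-0.7, -1.0, -1.2]
grasp_force: 25.0
Tz 0.001 F [-0.7 -1.  -1.2] j7 0.063 tau7 0.001 yawrot [-2.306 -2.133  0.   ] [615.3 146.3  63.2] qd7 0.0
```

To row units: 2 mm / 750 = 0.0027, 1 mm / 750 = 0.0013.

```bash
echo '{"tx":[-0.0007, -0.0007, -0.0007], "ty":[-0.0007, -0.0007, -0.0007], "tz":[0.0013, 0.0027, 0.0027], "drx":[0, 0, 0], "dry":[0, 0, 0], "drz":[0, 0, 0], "finger_gap":[0.1, 0.1, 0.1]}' > rows.txt && python3 -m handwheel rows.txt|grep xx; python3 rd.py
echo '{"tx":[0, 0, 0], "ty":[0, 0, 0], "tz":[0.0013, 0.0027, 0.0027], "drx":[0, 0, 0], "dry":[0, 0, 0], "drz":[0, 0, 0], "finger_gap":[0.1, 0.1, 0.1]}' > rows.txt && python3 -m handwheel rows.txt|grep xx; python3 rd.py
echo '{"tx":[0, 0, 0], "ty":[0, 0, 0], "tz":[0.0013, 0.0027, 0.0027], "drx":[0, 0, 0], "dry":[0, 0, 0], "drz":[0, 0, 0], "finger_gap":[0.1, 0.1, 0.1]}' > rows.txt && python3 -m handwheel rows.txt|grep xx; python3 rd.py
```

```text
Tz -0.005 F [-0.4 -0.5  0.6] j7 0.065 tau7 0.001 yawrot [-2.306 -2.133  0.   ] [614.8 145.7  61.2] qd7 -0.0
Tz 0.001 F [-0.7 -1.3  0.3] j7 0.067 tau7 -0.000 yawrot [ 2.306e+00  2.132e+00 -1.000e-03] [614.8 145.3  59.2] qd7 0.0
Tz 0.009 F [ 0.6 -1.4  0.6] j7 0.068 tau7 -0.000 yawrot [ 2.306e+00  2.133e+00 -1.000e-03] [614.8 145.3  57.2] qd7 -0.0
```

To row units: 4 mm / 750 = 0.0053, 2 mm / 750 = 0.0027.

```bash
echo '{"tx":[0, 0, 0], "ty":[0, 0, 0], "tz":[0.0027, 0.0053, 0.0053], "drx":[0, 0, 0], "dry":[0, 0, 0], "drz":[0, 0, 0], "finger_gap":[0.1, 0.1, 0.1]}' > rows.txt && python3 -m handwheel rows.txt|grep xx; python3 rd.py
echo '{"tx":[0, 0, 0], "ty":[0, 0, 0], "tz":[0.0027, 0.0053, 0.0053], "drx":[0, 0, 0], "dry":[0, 0, 0], "drz":[0, 0, 0], "finger_gap":[0.1, 0.1, 0.1]}' > rows.txt && python3 -m handwheel rows.txt|grep xx; python3 rd.py
echo '{"tx":[0, 0, 0], "ty":[0, 0, 0], "tz":[0.0013, 0.002, 0.002], "drx":[0, 0, 0], "dry":[0, 0, 0], "drz":[0, 0, 0], "finger_gap":[0.1, 0.1, 0.1]}' > rows.txt && python3 -m handwheel rows.txt|grep xx; python3 rd.py
```

```text
Tz -0.008 F [-0.  -2.9  0.1] j7 0.070 tau7 -0.001 yawrot [ 2.306e+00  2.133e+00 -1.000e-03] [614.8 145.3  53. ] qd7 -0.0
Tz 0.012 F [-0.6 -3.9  1. ] j7 0.073 tau7 -0.002 yawrot [ 2.306e+00  2.132e+00 -1.000e-03] [614.8 145.2  49.1] qd7 -0.0
Tz 0.012 F [-2.3 -5.4  2.8] j7 0.074 tau7 -0.000 yawrot [ 2.306e+00  2.133e+00 -1.000e-03] [614.8 145.3  47.9] qd7 0.0
```

The manual's scale: shifts go in shares of 0.75 m and turns go in shares of 60 degrees. Converting my numbers, -1.5 mm / 750 = -0.002, -1 mm / 750 = -0.0013.

```bash
echo '{"tx":[-0.0013, -0.002, -0.002], "ty":[-0.0007, -0.0007, -0.0007], "tz":[0, 0, 0], "drx":[0, 0, 0], "dry":[0, 0, 0], "drz":[0, 0, 0], "finger_gap":[0.1, 0.1, 0.1]}' > rows.txt && python3 -m handwheel rows.txt|grep xx; python3 rd.py
echo '{"tx":[0, 0, 0, 0, 0], "ty":[0, 0, 0, 0, 0], "tz":[0, 0, 0, 0, 0], "drx":[0, 0, 0, 0, 0], "dry":[0, 0, 0, 0, 0], "drz":[0, 0, 0, 0, 0], "finger_gap":[0.4, 0.6, 1, 1, 1]}' > rows.txt && python3 -m handwheel rows.txt|grep -E "width|grasp"; python3 rd.py
echo '{"tx":[0, 0, 0, 0, 0, 0], "ty":[0, 0, 0, 0, 0, 0], "tz":[-0.0267, -0.0667, -0.1333, -0.1867, -0.1867, -0.1867], "drx":[0, 0, 0, 0, 0, 0], "dry":[0, 0, 0, 0, 0, 0], "drz":[0, 0, 0, 0, 0, 0], "finger_gap":[1, 1, 1, 1, 1, 1]}' > rows.txt && python3 -m handwheel rows.txt|head -2; python3 - <<'E'
from h import *
s=optics.snapshot("side");f=s["frame"]
A=cv2.resize(f[150:220,230:310,::-1],None,fx=5,fy=5,interpolation=cv2.INTER_CUBIC)
w=optics.snapshot("wrist");cv2.imwrite("pics/w7.png",np.hstack([A,cv2.resize(w["frame"][:,:,::-1],(400,350))]))
for b,ce in blobs(w["frame"],"red",60): print(ce.round(1),b,ray(w,*ce,66))
for b,ce in blobs(s["frame"][150:220,230:310],"red",15): print("side",ce,b,"expect",proj(s,[614.3,145,56])-[230,150])
E
```

```text
Tz 0.019 F [ 0.2 -2.5  1.3] j7 0.076 tau7 -0.005 yawrot [-2.306e+00 -2.134e+00 -2.000e-03] [614.7 145.2  47.8] qd7 -0.0
gripper_width: 0.998
grasp_force: 0.0
Tz 0.006 F [ 0.1  1.  -0.4] j7 0.076 tau7 0.000 yawrot [-2.306 -2.133 -0.   ] [614.3 144.4  47.8] qd7 0.0
t: 24.85
ee_pos: [613.9, 144.4, 188.3]
[252.3 189.7] [240 180  28  19 343] [612.1 141.   66. ]
side [24.89473684 25.22807018] [22 21  7  9 57] expect [25.  24.6]
```

View pics/w7.png

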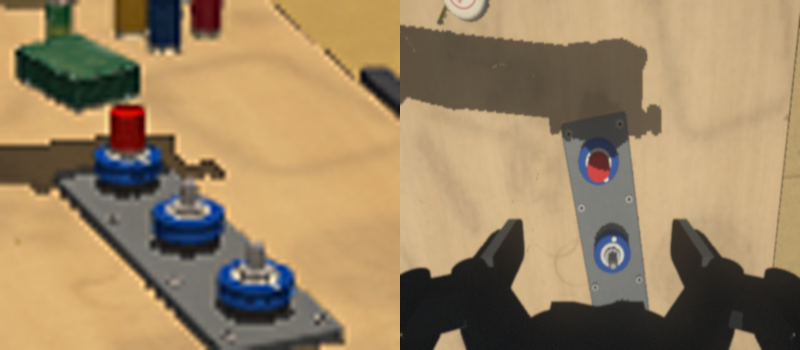

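The cap stands upright and low on axle a, at (127,130) in the left half, and the fingers are clear.

```bash
python3 -c "
from workcell import env;print(env.finish_job())"
```

```text
the job is handed in; nothing more can be done
None
```

I turned all three wheels well past an eighth of a turn and put the red cap down over axle a (the left, +y end), whose wheel dragged most at about 0.24 N m (c about 0.09, b about 0.02); the last pictures show it upright and seated, and the job is handed in, with no verdict returned.

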